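# Pull the fume-extractor filter and hold it to the light

## Robot

A 6-joint arm with a two-finger parallel gripper is mounted at the origin on the work surface. World frame = base frame: x ahead of the robot, y to its left, z up, the work surface at z = 0. Lengths are in mm, angles in rad, forces in N, time in s.
With the tool pointing down it reaches from about 350 to 775 mm from the base axis. Payload 7.3 kg.
Tool frame: the origin (TCP) lies midway between the tips of the shut fingers; the grasp point (between the pads) lies 19 mm behind it; z points along the fingers, y is the line along which they close (so a half turn about z gives the same grasp; the last joint's range is limited). The gripper opens to 92 mm and grips with 3 to 60 N. Pads are 19 mm wide; open, the fingers measure 130 mm over their backs; the gripper's body (75 mm by 190 mm) begins 47 mm behind the grasp point.
Start: joints at [-1.413, 0.342, 1.524, -0, 1.275, -0.146], TCP at [157.075, -500.971, 226.741] pointing down, gripper open.
Joint ranges: [-2.53, 2.53], [-0.77, 2.02], [0.04, 2.7], [-1, 4.14], [0.28, 2.66], [-3.11, 3.11]. Speed limits (rad/s): [2.57, 2.57, 3.14, 3.14, 3.14, 3.14].

## Interface

Orientations are given as [roll, pitch, yaw] about the fixed x, y, z axes, in that order (R = Rz(yaw) Ry(pitch) Rx(roll)).
In Python, from plant import bot gives the robot as it stands.
- The arm moves only by the tool jog_arm, never from a script. Its arguments are lists of equal length, an entry for each row: "dp": the shift along the tool's x, y, z in m, a list of three; "twist": the turn about the tool's z in degrees. A call has 1 to 10 rows; each row shifts and turns the commanded pose from where the row before left it, along the tool's axes as they then stand; what a row does not reach is not made up. A row lasts 1/8 s, in which the tool goes at most 62.5 mm and 10.7 degrees, less where a joint would pass 70% of its speed; a pose out of reach is approached as far as the arm can. A call is refused whole if a number of a shift passes 0.0625 or a number of a turn 10.7, either way. A call with a gripper value outside its range is refused whole. "jaw" is the finger opening in m, from 0 to 0.0918, set as the call begins (left out, the last holds). The fingers move at their own pace and stop on an object; the grip force is fixed at half the most. Time passes only in rows, so rows that do not move let the fingers close. It gives the time, the measured TCP pose, the force, the opening and the grip force at its end, in the units of the state.
- bot.get_obs(): the state, without advancing time (a new reading comes with each control period).
- bot.capture(name): name is "scene" or "top" or "wrist"; returns the picture (420x560x3 uint8, blue, green, red); there is no depth.
- bot.camera_params(name): a dict with "fx", "fy", "cx", "cy" (pixels), "k1" (the pictures are not rectified: a ray, as slopes to the right and down, at radius r is drawn at 1 + k1 r^2 times it, then the intrinsics apply), "R" (3x3) and "t" (3): a world point X has camera coordinates R X + t. Camera axes: x right, y down, z forward; pixel columns grow to the right and rows downward; lengths in mm; the calibration is good to about 2 mm. A picture is of the moment at which its call begins: read the wrist's pose just before it. camera_params takes no time and is no camera call; for the wrist camera it gives the pose at the moment of the call.
- bot.close_job(): hands the job in; it is judged then, once.
Trained networks look in the newest picture that a camera, given by its name, has taken for a name from the list of things; names that differ only in an ending like _2 or _b are one class to them, and where a whole thing is asked for, a point or a joint stands for the part that bears it (a point fixed in the world has none). Each returns a list of dicts, best first, with "confidence" (0 to 1); they miss things now and then, are a little off and sometimes report something else, mostly with a low value. They report only what shows in the picture. A call takes as long as a camera call.
- bot.find_in(camera, label): "bbox" ([centre column, centre row, width, height] in pixels, round what is visible of it).
- bot.masks_of(camera, label): "pixels" (420x560 bool, what is visible of it) and "bbox" ([centre column, centre row, width, height] in pixels, round what is visible of it).
The state is a dict: "time": time; "joint_positions": joint angles; "dq": joint speeds; "tau": joint torques, N m; "tool_pos": TCP position; "tcp_rot": TCP orientation; "contact_force": force on the tool from outside, world axes, zero at the start; "moment": the same for the moment, N m; "grip_width": finger opening in mm; "finger_force": force on a finger pad.
Only numpy, scipy, OpenCV 4.12 (cv2) and the standard library are available. Lean on these libraries where they do the work, as an engineer would, in place of code of your own. Each camera call takes 0.05 s, during which the arm holds its last target. There are 200 camera calls.

## Task

Check the filter of the bench fume extractor: lift its service flap, which has a bar handle, until it stands open, upright or beyond, then draw the filter plate up out of the bay beneath, pinching it lightly because its card frame crushes (grip with no more than 30 N). Present it upright in front of the lit inspection panel, about 100 mm off, centred on it and face square to it, and finish while still holding it there in the gripper, clear of everything else; leave the flap open and the small things on the bench where they are.

Things in the scene. Friction and masses are not known exactly. Their poses are not given: they have to be found in the camera images.
- extractor: Bench-top solder-fume extractor, grey housing 200 x 302 x 156 mm, fixed. Origin at table height under the middle of its filter bay; x points to its rear (gauge and louvres are on its front), y to its fan housing, z up. Fan housing at y = 76 to 226 mm, top at 156 mm; solid rear part, top at 150 mm, at x = 64 to 130 mm.
- bay (a point): Middle of the floor of the open-topped filter bay, 22 mm above the table. Axes as extractor. The bay is 128 mm long in x, 140 mm in y; its rim is 150 mm above the table. Upright guide channels on its front and rear walls, up to 88 mm above the floor, take the filter's side edges with about 2 mm of play.
- flap (a joint): Service flap over the bay, 150 x 154 x 5 mm, 0.2 kg, hinged along its rear edge; angle in rad: 0 shut, grows as it lifts, pi/2 upright, stop at 1.85. May start slightly ajar. A friction hinge (0.25 N m): it stays where it is left.
- flap_hinge (a point): Middle of the flap's hinge line, which runs along the extractor's y: 73 mm behind the bay's middle, 150 mm above the table. Axes as extractor.
- flap_bar (a point): Middle of the flap's bar handle: round steel bar 10 mm thick, 84 mm long, parallel to the hinge, on two end posts, standing 35 mm (to its axis) above the flap's outer face; 130 mm from the hinge along the flap and 40 mm above the hinge when shut. Its axes turn with the flap (equal to the extractor's when shut).
- filter: Filter plate, starts hidden under the flap, standing on the bay floor in the guides, mid-bay, its axes along the extractor's. Card frame 124 mm wide (x), 16 thick (y, face normal), 95 high (z), white pleats; grip lug 50 wide, 16 thick, 24 high on mid top edge (119 mm in all). About 0.12 kg. Origin mid-underside. It crushes: forces of all fingers on it must add up to under 70 N (grip at most 30 N).
- filter_lug (a point): Middle of the filter's grip lug, 107 mm above its underside. Axes as filter. Grip here, closing along y.
- filter_mid (a point): Middle of the filter's pleated face area, 47.5 mm above its underside, mid-thickness. Axes as filter.
- lamp: LED inspection panel, fixed: an upright luminous plate 240 mm wide, 170 mm high, 17 mm thick, lower edge 115 mm above the table, on a post and a dark foot plate 130 x 150 x 10 mm. Origin at table height under the middle of the lit face; the lit face looks along the body's -x.
- lamp_face (a point): Centre of the lit face, 200 mm above the table. Axes as lamp: x points into the panel (the filter belongs at about x = -100 mm), y along the panel's width, z up.
- spool: Bystander: reel of solder, 60 mm across, 52 mm high, standing on end; origin under its centre.
- flux: Bystander: small flux jar, 44 mm across, 45 mm high; origin under its centre.
- cutters: Bystander: side cutters lying flat, about 125 x 60 mm, 14 mm high; origin near the joint.
- tip_cleaner: Bystander: round tin of brass wool, 72 mm across, 30 mm high; origin under its centre.
- driver: Bystander: screwdriver lying flat, 170 mm long; origin near its middle.

How it is judged:
By the outcome, as a careful person would: the job done as asked, in the order asked, and still so for the second after the job is handed in, while the arm keeps its last pose, push and grip.
It also fails if it takes over 67 s, if anything falls off the work surface, if the arm or the gripper's body presses on something with over 40 N, if the wrist force passes 120 N, or if a joint passes its speed limit or range.

## Working session

There is one attempt and no reset: what is moved stays moved. The work goes in short steps, Python scripts to look and compute and a tool call to move; the robot and the scene stay as the last step left them, time stands still between calls to the robot, and variables do not carry over. Pictures are saved under pics/ and viewed, at most 10 in all, crops included, and the job is handed in when it is done.

Besides the shell and the picture viewer there is one more tool, called by a JSON object that holds its "api" and its "payload". jog_arm: Moves the arm, as the interface text tells. Its arguments: {"type":"object","properties":{"dp":{"type":"array"},"twist":{"type":"array"},"jaw":{"type":"number"}},"required":["dp","twist"]}

```bash
mkdir -p pics; ls; cat > h.py <<'E'
import numpy as np, cv2
from plant import bot
def K(p): return np.array([[p['fx'],0,p['cx']],[0,p['fy'],p['cy']],[0,0,1.]])
def proj(p,X):
    c=np.atleast_2d(X)@np.array(p['R']).T+np.array(p['t']); s=c[:,:2]/c[:,2:]
    s=s*(1+p['k1']*(s**2).sum(1,keepdims=True)); return s*[p['fx'],p['fy']]+[p['cx'],p['cy']]
def ray(p,uv):
    s=cv2.undistortPoints(np.array(uv,float).reshape(-1,1,2),K(p),np.array([p['k1'],0,0,0,0])).reshape(-1,2)
    R=np.array(p['R']); d=np.c_[s,np.ones(len(s))]@R; return -R.T@np.array(p['t']),d
def atz(p,uv,z):
    o,d=ray(p,uv); return o+d*((z-o[2])/d[:,2])[:,None]
E
python3 - <<'E'
from h import *
for n in ("scene","top"):
    cv2.imwrite(f"pics/{n}0.png",bot.capture(n)); p=bot.camera_params(n)
    print(n,p['fx'],(-np.array(p['R']).T@np.array(p['t'])).round())
    for l in ("extractor","flap","flap_bar","lamp","spool","flux","cutters","tip_cleaner","driver"):
        r=bot.find_in(n,l)
        print(l,[(np.round(q['bbox']).tolist(),round(q['confidence'],2),atz(p,[q['bbox'][:2]],0)[0].round().tolist()) for q in r[:2]])
print(bot.get_obs())
E
```

```text
pics
scene 461.1754434050856 [1040. -278.  982.]
extractor [([383.0, 197.0, 160.0, 133.0], 0.64, [528.0, 197.0, 0.0])]
flap [([349.0, 170.0, 79.0, 65.0], 0.78, [421.0, 148.0, 0.0])]
flap_bar [([350.0, 169.0, 86.0, 68.0], 0.97, [420.0, 151.0, 0.0])]
lamp [([125.0, 240.0, 74.0, 154.0], 0.83, [449.0, -451.0, -0.0])]
spool [([253.0, 240.0, 28.0, 39.0], 0.86, [545.0, -155.0, 0.0])]
flux [([260.0, 200.0, 12.0, 20.0], 0.91, [441.0, -107.0, 0.0])]
cutters [([218.0, 201.0, 46.0, 28.0], 0.96, [410.0, -206.0, 0.0]), ([262.0, 200.0, 19.0, 25.0], 0.4, [443.0, -102.0, 0.0])]
tip_cleaner [([348.0, 171.0, 84.0, 66.0], 0.72, [423.0, 142.0, 0.0]), ([218.0, 200.0, 49.0, 32.0], 0.66, [409.0, -207.0, 0.0])]
driver [([223.0, 266.0, 34.0, 62.0], 0.89, [589.0, -241.0, -0.0])]
top 540.4825657688817 [ 341. -125. 1292.]
extractor [([150.0, 218.0, 154.0, 117.0], 0.58, [586.0, 177.0, 0.0])]
flap [([177.0, 238.0, 78.0, 75.0], 0.73, [536.0, 108.0, 0.0])]
flap_bar [([176.0, 237.0, 76.0, 71.0], 0.97, [541.0, 113.0, 0.0])]
lamp [([413.0, 214.0, 63.0, 130.0], 0.95, [603.0, -468.0, 0.0])]
spool [([289.0, 229.0, 22.0, 3
[... 348 characters left out ...]
0])]
driver []
{'time': 1.0, 'joint_positions': array([-1.41301922e+00,  3.41967675e-01,  1.52410567e+00, -2.31545900e-05,
        1.27542417e+00, -1.46010665e-01]), 'dq': array([-0.00042196, -0.00106889,  0.00039143, -0.00045696,  0.00213967,
       -0.00071469]), 'tau': array([-2.22718559e-04, -4.31142282e+01, -2.44483513e+01,  7.17755081e-02,
        4.82304941e-02,  1.17673542e-05]), 'tool_pos': array([ 157.05705325, -500.96506127,  226.75531331]), 'tcp_rot': array([3.14150176e+00, 3.57575675e-05, 3.03794513e-01]), 'contact_force': array([ 0.82059424,  0.08627721, -0.17425437]), 'moment': array([-0.041576  , -0.03220512,  0.04805143]), 'finger_force': 0.0, 'grip_width': 91.8023731771181}
```

```bash
python3 - <<'E'
import cv2
a=cv2.imread('pics/top0.png')[120:320,50:500]; b=cv2.imread('pics/scene0.png')[90:330,60:490]
cv2.imwrite('pics/a.png',cv2.resize(a,None,fx=1.75,fy=1.75,interpolation=3)); cv2.imwrite('pics/b.png',cv2.resize(b,None,fx=1.8,fy=1.8,interpolation=3))
E
```

```text
(no output)
```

View pics/a.png

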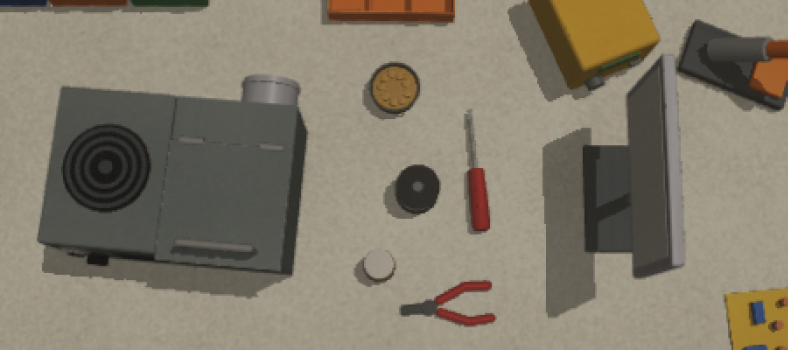

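View pics/b.png

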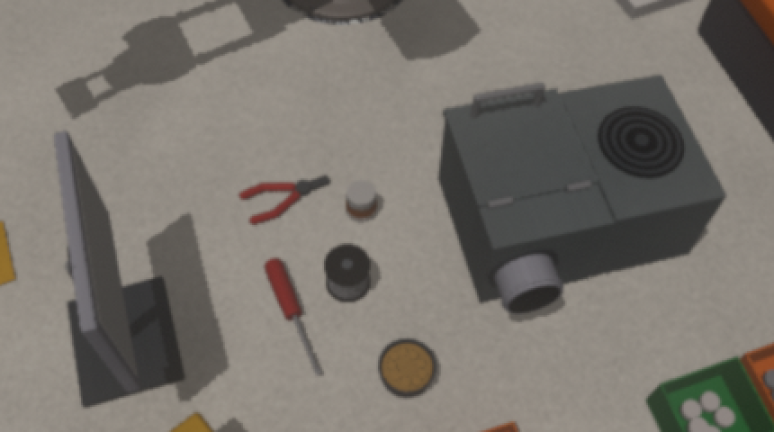

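Top view: the extractor is on the left with its bar at about (213,246) in the crop and its hinge towards the rear. The panel is on the right, about (650,165), seen on a dim face. Next I need its geometry and which side is lit.

```bash
python3 - <<'E'
from h import *
p=bot.camera_params('top'); f=lambda L:np.array(L)/1.75+[50,120]
for nm,L,z in [("plate top edge near corners L/R",[[668,57],[676,57],[683,265],[636,277]],285),("plate bottom",[[628,95],[635,275]],115),("foot left",[[583,145],[586,250]],10),
 ("hinge strips",[[180,139],[283,148]],152),("bar",[[175,244],[255,250]],190),("flap front corners",[[157,260],[290,274]],153),("fan left",[[63,87],[40,242]],156),("rear right",[[300,107]],150),("flux",[[379,265]],45),("spool",[[417,188]],52),("tip",[[395,88]],30)]:
    print(nm,atz(p,f(L),z).round().tolist())
cv2.imwrite("pics/w0.png",bot.capture("wrist")); w=bot.camera_params("wrist")
print(np.array(w['R']).round(3).tolist(),(-np.array(w['R']).T@np.array(w['t'])).round())
a=cv2.imread('pics/top0.png'); print(a[214,413+5],a[150:270:20,420].tolist())
E
```

```text
plate top edge near corners L/R [[670.0, -434.0, 285.0], [670.0, -444.0, 285.0], [436.0, -440.0, 285.0], [423.0, -388.0, 285.0]]
plate bottom [[673.0, -431.0, 115.0], [439.0, -431.0, 115.0]]
foot left [[629.0, -391.0, 10.0], [482.0, -391.0, 10.0]]
hinge strips [[598.0, 139.0, 152.0], [588.0, 10.0, 152.0]]
bar [[464.0, 129.0, 190.0], [458.0, 34.0, 190.0]]
flap front corners [[448.0, 158.0, 153.0], [433.0, -4.0, 153.0]]
fan left [[663.0, 291.0, 156.0], [467.0, 304.0, 156.0]]
rear right [[641.0, -9.0, 150.0]]
flux [[455.0, -109.0, 45.0]]
spool [[558.0, -158.0, 52.0]]
tip [[702.0, -128.0, 30.0]]
[[0.299, -0.954, -0.001], [-0.91, -0.286, 0.301], [-0.288, -0.089, -0.953]] [ 235. -477.  383.]
[62 69 72] [[48, 76, 90], [61, 69, 73], [60, 67, 70], [61, 69, 71], [60, 68, 71], [61, 68, 71]]
```

View pics/w0.png

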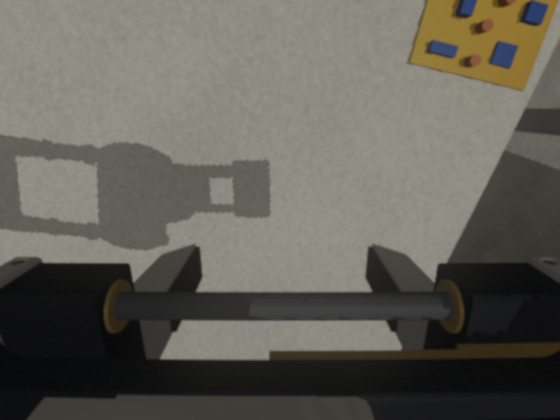

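The wrist picture shows only bench and the gripper; the lamp isn't in view. From the top view, the panel's near face is at y≈-431 and the foot's centre is about 25 mm behind it. So the lit face looks towards +y, and I'll confirm that later. Now I'll move above the bar.

{"api": "jog_arm", "payload": {"dp": [[0, 0, -0.013], [0, 0, -0.013], [0, 0, -0.013], [0, 0, -0.013], [0, 0, -0.013], [0, 0, -0.013], [0, 0, -0.013], [0.05, 0.0216, 0], [0.05, 0.0216, 0], [0.05, 0.0216, 0]], "twist": [-9.75, -9.75, -9.75, -9.75, -9.75, -9.75, -9.75, 0, 0, 0]}}

```text
time: 2.3
tool_pos: [233.5, -354.8, 317.7]
tcp_rot: [3.141, 0.0, 1.494]
contact_force: [-0.0, -0.3, -1.0]
grip_width: 91.8
finger_force: 0.0
```

{"api": "jog_arm", "payload": {"dp": [[0.05, 0.0216, 0], [0.05, 0.0216, 0], [0.05, 0.0216, 0], [0.05, 0.0216, 0], [0.05, 0.0216, 0], [0.05, 0.0216, 0], [0.05, 0.0216, 0], [0.05, 0.0216, 0], [0.05, 0.0216, 0], [0, 0, 0]], "twist": [0, 0, 0, 0, 0, 0, 0, 0, 0, 0]}}

```text
time: 3.55
tool_pos: [461.7, 80.6, 317.2]
tcp_rot: [-3.141, -0.001, 1.5]
contact_force: [0.5, -0.3, -0.7]
grip_width: 91.7
finger_force: 0.0
```

```bash
python3 - <<'E'
from h import *
o=bot.get_obs(); print(o['time'],o['tool_pos'],o['tcp_rot'])
w=bot.camera_params("wrist"); cv2.imwrite("pics/w1.png",bot.capture("wrist"))
for l in ("flap_bar","flap"):
    for q in bot.find_in("wrist",l): print(l,np.round(q['bbox']),q['confidence'])
import json; json.dump({k:np.array(v).tolist() for k,v in w.items()},open('w1.json','w'))
E
```

```text
3.55 [461.72348443  80.63457786 317.17755768] [-3.14108348e+00 -5.81912514e-04  1.49992259e+00]
flap_bar [340. 181. 154. 143.] 0.69
flap [340. 182. 153. 144.] 0.84
```

View pics/w1.png

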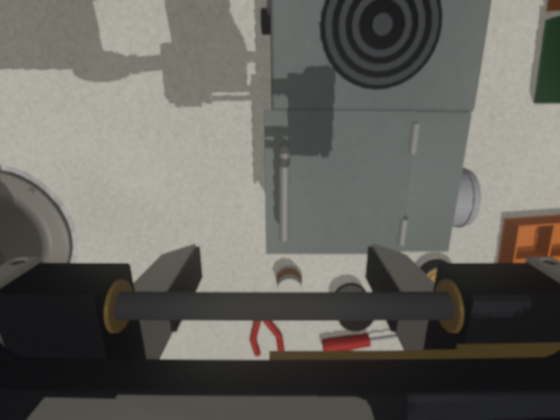

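The wrist picture shows the bar from (285,150) to (283,240), the hinge knuckles at (415,138) and (404,232), and the flap's front edge along column 265.

```bash
cat > fit.py <<'E'
from h import *; import json
from scipy.optimize import least_squares
def flap(th,s,y,h):  # s along flap from hinge, h above hinge
    return np.array([73-s*np.cos(th)+h*np.sin(th), y, 150+s*np.sin(th)+h*np.cos(th)])
def toW(v,P): c,s=np.cos(v[2]),np.sin(v[2]); return np.array([v[0]+c*P[0]-s*P[1],v[1]+s*P[0]+c*P[1],P[2]])
if __name__=="__main__":
    W=json.load(open('w1.json')); T=bot.camera_params('top'); S=bot.camera_params('scene')
    t=lambda u:np.array(u)/1.75+[50,120]; s=lambda u:np.array(u)/1.8+[60,90]; i=lambda u:np.array(u)
    bl=lambda th:flap(th,130,42,40); br=lambda th:flap(th,130,-42,40); c=lambda *a:(lambda th:np.array(a))
    F=[(W,i([285,150]),bl),(W,i([283,240]),br),(T,t([175,243]),bl),(T,t([255,249]),br),(S,s([543,90]),bl),(S,s([475,101]),br),
       (W,i([265,253]),lambda th:flap(th,150,-77,5)),(T,t([290,274]),lambda th:flap(th,150,-77,5)),
       (W,i([449,250]),c(130,-76,150)),(T,t([300,107]),c(130,-76,150)),(T,t([63,87]),c(130,226,156)),(T,t([40,242]),c(-70,226,156)),
       (S,s([661,76]),c(-70,226,156)),(S,s([722,193]),c(130,226,156)),(S,s([496,248]),c(130,-76,150))]
    f=lambda v:np.concatenate([proj(C,toW(v,P(v[3])))[0]-u for C,u,P in F])
    r=least_squares(f,[520,76,-.07,0.0],loss='soft_l1'); print(r.x,f(r.x).reshape(-1,2).round(1).tolist())
    v=r.x; print('bar',toW(v,flap(v[3],130,0,40)),'hinge',toW(v,[73,0,150]),'bay',toW(v,[0,0,22]))
    L=T; m=[(T,t([668,57]),285,120),(T,t([628,95]),115,120),(T,t([635,276]),115,-120)]
E
python3 fit.py
```

```text
[ 5.19573715e+02  7.75520881e+01 -7.49418467e-02 -2.66851153e-02] [[-1.4, 1.4], [0.2, -2.6], [2.9, 0.2], [-2.5, 0.4], [-2.0, -1.8], [0.2, -1.4], [1.2, 0.8], [-4.7, -1.7], [-0.0, 3.0], [-0.5, -0.9], [-1.0, -1.3], [-2.0, 0.1], [0.1, -2.3], [3.0, 0.9], [-2.2, 0.2]]
bar [461.71557536  81.89621962 186.51710565] hinge [592.36881668  72.08645276 150.        ] bay [519.57371499  77.55208812  22.        ]
```

{"api": "jog_arm", "payload": {"dp": [[0, 0, 0.04], [0, 0, 0.04], [0, 0, 0.04], [0, 0, 0.02], [0, 0, 0]], "twist": [0, 0, 0, 0, 0]}}

```text
time: 4.32
tool_pos: [459.9, 76.4, 176.9]
tcp_rot: [-3.139, 0.0, 1.493]
contact_force: [0.3, -0.7, 0.7]
grip_width: 91.8
finger_force: 0.0
```

{"api": "jog_arm", "payload": {"dp": [[0, 0, 0], [0, 0, 0], [0, 0, 0], [0, 0, 0], [0, 0, 0], [0, 0, 0], [0, 0, 0], [0, 0, 0]], "twist": [0, 0, 0, 0, 0, 0, 0, 0], "jaw": 0}}

```text
time: 5.32
tool_pos: [460.9, 77.7, 177.6]
tcp_rot: [-3.141, 0.0, 1.495]
contact_force: [0.4, 0.3, 0.2]
grip_width: 16.4
finger_force: 0.0
```

```bash
python3 - <<'E'
import numpy as np
# arc of bar, per-row moves in tool frame (tool yaw aligned: tool y = ext +x, z down)
a0=np.arctan2(40,130); r=np.hypot(40,130)
th=np.linspace(0,np.radians(98),21)
x=-r*np.cos(th+a0); z=r*np.sin(th+a0)
for k in range(20): print(k,round(np.degrees(th[k+1])),(np.diff(x)[k]).round(1),(-np.diff(z)[k]).round(1))
E
```

```text
0 5 3.9 -11.0
1 10 4.8 -10.6
2 15 5.7 -10.1
3 20 6.5 -9.6
4 24 7.3 -9.0
5 29 8.1 -8.4
6 34 8.8 -7.6
7 39 9.4 -6.9
8 44 9.9 -6.0
9 49 10.4 -5.2
10 54 10.8 -4.3
11 59 11.1 -3.3
12 64 11.4 -2.3
13 69 11.5 -1.4
14 74 11.6 -0.4
15 78 11.6 0.6
16 83 11.5 1.6
17 88 11.3 2.6
18 93 11.1 3.5
19 98 10.7 4.5
```

{"api": "jog_arm", "payload": {"dp": [[0, 0, 0], [0, 0, 0], [0, 0, 0], [0, 0, 0]], "twist": [0, 0, 0, 0], "jaw": 0}}

```text
time: 5.82
tool_pos: [462.1, 77.6, 177.8]
tcp_rot: [3.139, -0.0, 1.495]
contact_force: [6.5, -0.5, -3.9]
grip_width: 9.0
finger_force: 30.0
```

{"api": "jog_arm", "payload": {"dp": [[0, 0.0039, -0.011], [0, 0.0048, -0.0106], [0, 0.0057, -0.0101], [0, 0.0065, -0.0096]], "twist": [0, 0, 0, 0]}}

```text
time: 6.32
tool_pos: [481.7, 76.1, 218.5]
tcp_rot: [-3.14, 0.0, 1.495]
contact_force: [4.5, 0.9, -9.1]
grip_width: 8.9
finger_force: 30.0
```

{"api": "jog_arm", "payload": {"dp": [[0, 0.0073, -0.009], [0, 0.0081, -0.0084], [0, 0.0088, -0.0076], [0, 0.0094, -0.0069], [0, 0.0099, -0.006], [0, 0.0104, -0.0052], [0, 0.0108, -0.0043], [0, 0.0111, -0.0033]], "twist": [0, 0, 0, 0, 0, 0, 0, 0]}}

```text
time: 7.32
tool_pos: [557.3, 70.3, 271.5]
tcp_rot: [3.142, 0.0, 1.495]
contact_force: [-5.1, 0.3, 2.8]
grip_width: 8.9
finger_force: 30.0
```

{"api": "jog_arm", "payload": {"dp": [[0, 0.0114, -0.0023], [0, 0.0115, -0.0014], [0, 0.0116, -0.0004], [0, 0.0116, 0.0006], [0, 0.0115, 0.0016], [0, 0.0113, 0.0026], [0, 0.0111, 0.0035], [0, 0.0107, 0.0045], [0, 0, 0], [0, 0, 0]], "twist": [0, 0, 0, 0, 0, 0, 0, 0, 0, 0]}}

```text
time: 8.57
tool_pos: [648.0, 63.5, 260.3]
tcp_rot: [-3.141, 0.0, 1.495]
contact_force: [1.1, -0.3, -1.9]
grip_width: 8.8
finger_force: 30.0
```

{"api": "jog_arm", "payload": {"dp": [[0, 0, 0], [0, 0, 0], [0, 0, 0], [0, 0, 0]], "twist": [0, 0, 0, 0], "jaw": 0.024}}

```text
time: 9.07
tool_pos: [647.8, 63.5, 261.2]
tcp_rot: [3.141, 0.0, 1.495]
contact_force: [-0.5, 0.3, 0.0]
grip_width: 23.8
finger_force: 0.0
```

{"api": "jog_arm", "payload": {"dp": [[0, 0, -0.02], [0, 0, -0.03], [0, 0, -0.04], [0, 0, -0.03], [0, -0.04, 0], [0, -0.05, 0], [0, -0.04, 0]], "twist": [0, 0, 0, 0, 0, 0, 0]}}

```text
time: 9.95
tool_pos: [516.5, 73.5, 381.2]
tcp_rot: [3.141, 0.0, 1.495]
contact_force: [-0.1, 0.1, -0.3]
grip_width: 24.1
finger_force: 0.0
```

```bash
python3 - <<'E'
from h import *
o=bot.get_obs(); print(o['time'],o['tool_pos'],o['tcp_rot'],o['grip_width'])
import json
w=bot.camera_params("wrist"); a=bot.capture("wrist"); json.dump({k:np.array(v).tolist() for k,v in w.items()},open('w2.json','w'))
for n in ("wrist","top"):
    if n=="top": b=bot.capture("top")
    for l in ("filter_lug","filter"):
        for q in bot.find_in(n,l): print(n,l,np.round(q['bbox']),q['confidence'])
cv2.imwrite('pics/w2.png',np.hstack([cv2.resize(a[:,140:],(420,420)),cv2.resize(b[180:300,100:200],(350,420))]))
E
```

```text
9.95 [516.45039232  73.46262858 381.20917662] [3.14111934e+00 5.24143149e-05 1.49499443e+00] 24.097388894938522
wrist filter_lug [286. 164.  91.  26.] 0.73
wrist filter [285. 162.  93.  25.] 0.62
top filter_lug [185. 237.  17.  54.] 0.97
top filter [184. 238.  18.  57.] 0.71
```

View pics/w2.png

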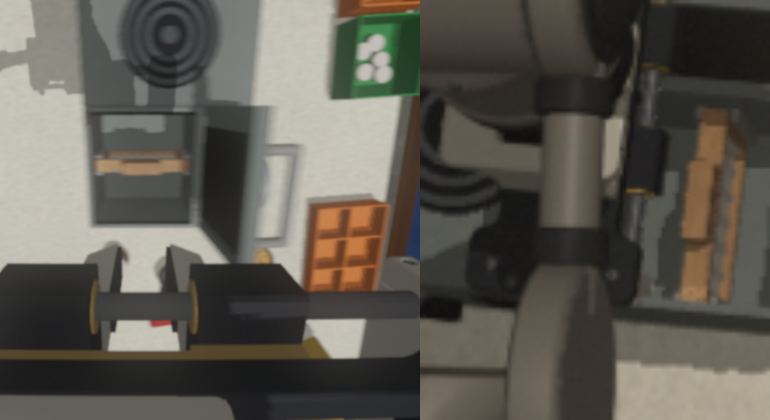

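The flap stands open, past upright, and the filter is in the bay. In the wrist view its lug and frame span columns 240–331, rows 151–177. I'll check the model against that.

```bash
python3 - <<'E'
from fit import *
W=json.load(open('w2.json')); T=bot.camera_params('top'); v=[519.6,77.6,-.075]
for n,C in(("w",W),("t",T)):
    for z,hx in((117,62),(141,25)):
        print(n,z,[proj(C,toW(v,[sx*hx,sy*8,z]))[0].round(1).tolist() for sx in(-1,1) for sy in(-1,1)])
a=cv2.imread('pics/w2.png')[140:185,80:200]
cv2.imwrite('pics/w3.png',cv2.resize(a,None,fx=6,fy=6,interpolation=3))
E
```

```text
w 117 [[239.7, 173.2], [239.2, 161.4], [331.4, 173.2], [331.9, 161.4]]
w 141 [[266.1, 176.9], [265.9, 164.5], [305.2, 176.9], [305.4, 164.5]]
t 117 [[182.1, 266.5], [174.9, 265.9], [188.7, 211.0], [181.5, 210.4]]
t 141 [[182.3, 248.3], [174.9, 247.6], [185.0, 225.5], [177.7, 224.8]]
```

View pics/w3.png

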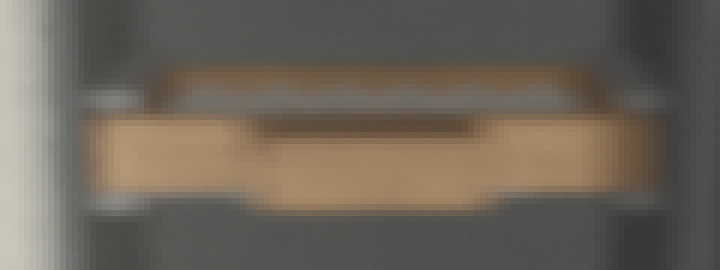

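Observed against model: the filter sits about 2.5 mm further towards +y and 2 mm towards −x, so I'll aim for (517.5, 79.5).

{"api": "jog_arm", "payload": {"dp": [[0.006, 0.0005, 0], [0, 0, 0], [0, 0, 0], [0, 0, 0], [0, 0, 0], [0, 0, 0], [0, 0, 0], [0, 0, 0], [0, 0, 0], [0, 0, 0]], "twist": [-10, -10, -10, -10, -10, -10, -10, -10, -10, 0], "jaw": 0.052}}

```text
time: 11.5
tool_pos: [520.2, 79.1, 380.3]
tcp_rot: [-3.141, -0.001, 3.064]
contact_force: [-0.8, -0.5, -0.2]
grip_width: 52.1
finger_force: 0.0
```

{"api": "jog_arm", "payload": {"dp": [[0, 0, 0.04], [0, 0, 0.05], [0, 0, 0.05], [0, 0, 0.04], [0, 0, 0.02], [0, 0, 0]], "twist": [0, 0, 0, 0, 0, 0]}}

```text
time: 12.25
tool_pos: [518.7, 79.1, 179.3]
tcp_rot: [-3.141, -0.004, 3.062]
contact_force: [0.4, -1.1, 0.5]
grip_width: 52.2
finger_force: 0.0
```

```bash
python3 - <<'E'
from h import *
w=bot.camera_params("wrist"); a=bot.capture("wrist"); cv2.imwrite('pics/w4.png',a)
for q in bot.find_in("wrist","filter_lug"): print(np.round(q['bbox'],1),q['confidence'])
o=bot.get_obs(); print(o['tool_pos'])
print(proj(w,[[518.7,79.1,141],[518.7-25,79.1+1.9-8,141],[518.7-25,79.1+1.9+8,141],[518.7,79.1,179]]).round(1).tolist())
E
```

```text
[286.9 216.8  27.3 152.8] 0.9
[519.96941883  79.21188692 181.54889855]
[[284.3, 236.1], [271.8, 200.8], [296.6, 198.9], [284.5, 262.6]]
```

View pics/w4.png

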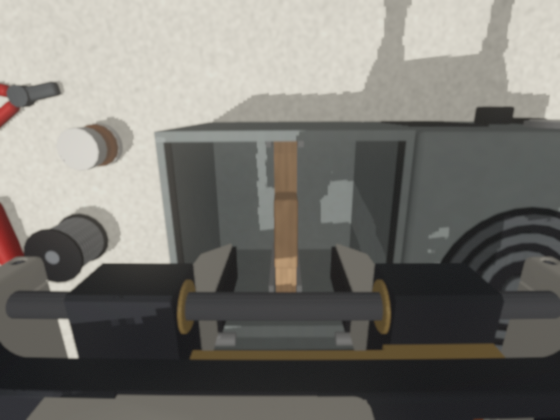

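The lug is at columns 273–298, centred between the fingers, with its front edge at row 195. That's a nudge of 3 mm towards the robot and 1 mm towards +y. Then descend and close.

{"api": "jog_arm", "payload": {"dp": [[0.003, 0.001, 0.02], [0, 0, 0.025], [0, 0, 0.02], [0, 0, 0.0055], [0, 0, 0]], "twist": [0, 0, 0, 0, 0]}}

```text
time: 12.98
tool_pos: [517.0, 80.5, 111.4]
tcp_rot: [3.142, 0.001, 3.065]
contact_force: [0.4, 0.3, -0.2]
grip_width: 52.5
finger_force: 0.0
```

{"api": "jog_arm", "payload": {"dp": [[0, 0, 0], [0, 0, 0], [0, 0, 0], [0, 0, 0], [0, 0, 0], [0, 0, 0], [0, 0, 0]], "twist": [0, 0, 0, 0, 0, 0, 0], "jaw": 0.008}}

```text
time: 13.85
tool_pos: [516.3, 80.5, 110.6]
tcp_rot: [-3.142, 0.0, 3.066]
contact_force: [-0.9, -0.8, 2.7]
grip_width: 15.4
finger_force: 30.0
```

{"api": "jog_arm", "payload": {"dp": [[0, 0, -0.006], [0, 0, -0.012], [0, 0, -0.015], [0, 0, -0.015], [0, 0, -0.015], [0, 0, -0.015]], "twist": [0, 0, 0, 0, 0, 0]}}

```text
time: 14.6
tool_pos: [516.3, 80.5, 189.7]
tcp_rot: [-3.142, 0.0, 3.066]
contact_force: [-0.4, 0.2, -2.4]
grip_width: 15.8
finger_force: 30.0
```

{"api": "jog_arm", "payload": {"dp": [[0, 0, -0.016], [0, 0, -0.016], [0, 0, -0.016], [0, 0, -0.016], [0, 0, -0.016], [0, 0, -0.016], [0, 0, -0.004], [0, 0, 0]], "twist": [0, 0, 0, 0, 0, 0, 0, 0]}}

```text
time: 15.6
tool_pos: [516.1, 80.5, 288.5]
tcp_rot: [-3.141, 0.0, 3.066]
contact_force: [0.8, 0.9, -2.0]
grip_width: 15.8
finger_force: 30.0
```

```bash
python3 - <<'E'
from h import *
o=bot.get_obs(); print(o['time'],o['tool_pos'],o['tcp_rot'],o['grip_width'],o['finger_force'],o['contact_force'])
for n in("scene","top"):
    cv2.imwrite(f"pics/{n}5.png",bot.capture(n))
    for l in ("filter","lamp","lamp_face"):
        for q in bot.masks_of(n,l)[:2]: print(n,l,np.round(q['bbox']),q['confidence'],cv2.approxPolyDP(max(cv2.findContours(q['pixels'].astype('uint8'),0,2)[0],key=len),3,True).reshape(-1,2).tolist())
a=cv2.imread('pics/top5.png')[120:300,360:480]; b=cv2.imread('pics/scene5.png')[150:330,60:180]
cv2.imwrite('pics/l5.png',cv2.resize(np.hstack([a,b]),None,fx=3.3,fy=3.3,interpolation=3))
E
```

```text
15.6 [516.13783304  80.48659972 288.52806614] [-3.14149827e+00  2.98431958e-05  3.06578051e+00] 15.763405042206209 29.996843487024307 [ 0.79986633  0.90581472 -1.97833503]
scene filter [356. 141.  36.  48.] 0.73 [[343, 120], [340, 137], [349, 160], [370, 160], [372, 149], [365, 123], [361, 121], [353, 135]]
scene filter [224. 266.  36.  64.] 0.43 [[212, 233], [208, 236], [212, 253], [236, 298], [225, 268], [227, 262]]
scene lamp [125. 238.  72. 153.] 0.83 [[91, 163], [98, 224], [96, 240], [102, 253], [98, 257], [105, 313], [111, 315], [155, 302], [160, 293], [150, 245], [126, 247], [120, 208], [98, 165]]
scene lamp_face [127. 240.  73. 150.] 0.83 [[93, 163], [90, 174], [96, 240], [101, 247], [97, 265], [105, 314], [158, 303], [162, 295], [151, 245], [128, 247], [120, 208], [102, 171]]
top filter [169. 250.  19.  22.] 0.66 [[162, 240], [160, 258], [171, 262], [177, 242]]
top lamp [413. 214.  65. 128.] 0.89 [[433, 151], [408, 171], [407, 202], [384, 204], [384, 260], [409, 265], [412, 277], [441, 269]]
top lamp_face [413. 216.  59. 126.] 0.77 [[433, 151], [407, 173], [408, 200], [382, 206], [384, 261], [409, 265], [412, 279], [441, 269]]
top lamp_face [194. 181.  44.  40.] 0.38 [[175, 176], [174, 185], [183, 201], [204, 196], [215, 202], [209, 178], [196, 174]]
```

View pics/l5.png

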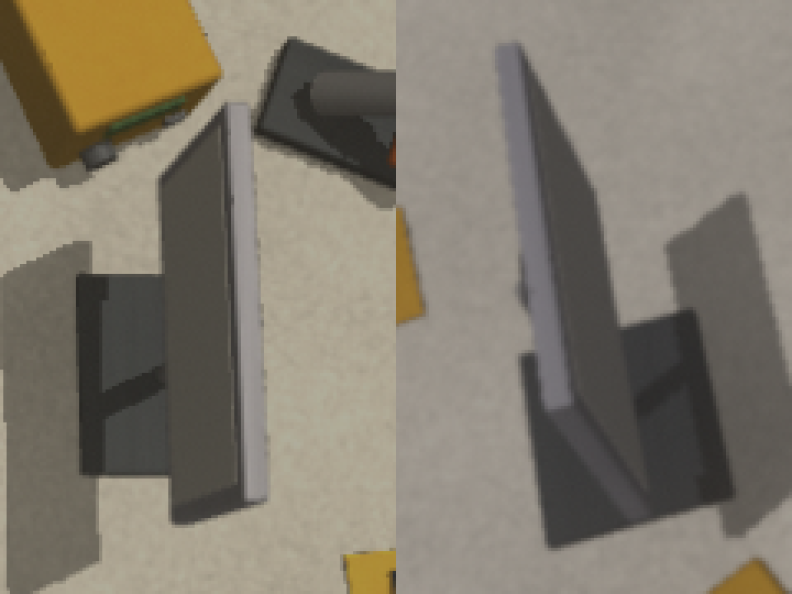

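The visible panel face has a bezel and a luminous inset, and the post stub is on the far side at (523,280). So the lit face does look towards +y. Now fitting its pose.

```bash
python3 - <<'E'
from fit import *
T=bot.camera_params('top'); S=bot.camera_params('scene')
t=lambda u:np.array(u)/3.3+[360,120]; s=lambda u:(np.array(u)-[396,0])/3.3+[60,150]
F=[(T,t([228,105]),[0,120,285]),(T,t([243,503]),[0,-120,285]),(T,t([248,103]),[17,120,285]),(T,t([266,498]),[17,-120,285]),(T,t([160,182]),[0,120,115]),(T,t([173,523]),[0,-120,115]),
(S,s([498,46]),[17,-120,285]),(S,s([520,42]),[0,-120,285]),(S,s([545,408]),[17,120,285]),(S,s([573,402]),[0,120,285]),(S,s([647,520]),[0,120,115])]
f=lambda v:np.concatenate([proj(C,toW(v,P))[0]-u for C,u,P in F])
r=least_squares(f,[555,-431,-1.57],loss='soft_l1'); v=r.x; print(v,f(v).reshape(-1,2).round(1).tolist())
print('target mid',toW(v,[-100,0,200]))
# filter estimate now
ex=np.array([515.8,80.5]);
E
```

```text
[ 554.72633419 -427.37884853   -1.57855899] [[-0.5, -1.6], [-0.4, -0.4], [1.9, -0.8], [1.5, 1.2], [-0.7, -1.8], [-1.6, 0.6], [-1.8, -0.7], [0.3, -1.7], [-1.6, 0.8], [-0.1, -0.1], [2.3, -1.2]]
target mid [ 555.50259317 -327.38186146  200.        ]
```

{"api": "jog_arm", "payload": {"dp": [[0, 0, 0], [0, -0.012, 0], [0, -0.025, 0], [-0.00425, -0.034, 0], [-0.00425, -0.034, 0], [-0.00425, -0.034, 0], [-0.00425, -0.034, 0], [-0.00425, -0.034, 0], [-0.00425, -0.034, 0], [-0.00425, -0.034, 0]], "twist": [-3.9, 0, 0, 0, 0, 0, 0, 0, 0, 0]}}

```text
time: 17.25
tool_pos: [543.5, -196.6, 288.5]
tcp_rot: [-3.141, -0.0, 3.132]
contact_force: [0.0, 0.8, -1.8]
grip_width: 16.0
finger_force: 30.0
```

{"api": "jog_arm", "payload": {"dp": [[-0.00425, -0.034, 0], [-0.00425, -0.034, 0], [-0.00425, -0.034, 0], [0, -0.02, 0.005], [0, -0.0106, 0.0125], [0, 0, 0.015], [0, 0, 0.01], [0, 0, 0.005], [0, 0, 0], [0, 0, 0]], "twist": [0, 0, 0, 0, 0, 0, 0, 0, 0, 0]}}

```text
time: 18.5
tool_pos: [555.9, -327.2, 241.7]
tcp_rot: [-3.141, 0.001, 3.134]
contact_force: [0.2, -0.3, -1.4]
grip_width: 16.1
finger_force: 30.0
```

```bash
python3 - <<'E'
from h import *
o=bot.get_obs(); print({k:np.round(o[k],3).tolist() for k in('time','tool_pos','tcp_rot','grip_width','finger_force','contact_force','moment')})
for n in("scene","top"):
    cv2.imwrite(f"pics/{n}6.png",bot.capture(n)); C=bot.camera_params(n)
    for q in bot.masks_of(n,"filter")[:2]: print(n,np.round(q['bbox']),q['confidence'],cv2.approxPolyDP(max(cv2.findContours(q['pixels'].astype('uint8'),0,2)[0],key=len),2,True).reshape(-1,2).tolist())
    x,y,z=o['tool_pos']; b=z-88.6
    print({(sx,sy,h):proj(C,[x+sx*62,y+sy*8,b+h])[0].round().tolist() for sx in(-1,1) for sy in(-1,1) for h in(0,95)})
a=cv2.imread('pics/top6.png')[130:310,280:480]; b=cv2.imread('pics/scene6.png')[120:300,60:260]
cv2.imwrite('pics/l6.png',cv2.resize(np.hstack([a,b]),None,fx=2,fy=2,interpolation=3))
E
```

```text
{'time': 18.5, 'tool_pos': [555.888, -327.25, 241.675], 'tcp_rot': [-3.141, 0.001, 3.134], 'grip_width': 16.095, 'finger_force': 29.997, 'contact_force': [0.175, -0.274, -1.427], 'moment': [0.093, -0.144, 0.045]}
scene [169. 229.  32.  71.] 0.77 [[158, 202], [165, 239], [174, 260], [180, 260], [171, 216], [163, 202]]
{(-1, -1, 0): [163.0, 209.0], (-1, -1, 95): [153.0, 184.0], (-1, 1, 0): [170.0, 207.0], (-1, 1, 95): [162.0, 182.0], (1, -1, 0): [175.0, 260.0], (1, -1, 95): [166.0, 238.0], (1, 1, 0): [183.0, 258.0], (1, 1, 95): [174.0, 236.0]}
top [375. 232.  20.  20.] 0.46 [[367, 225], [365, 230], [379, 241], [380, 225]]
{(-1, -1, 0): [372.0, 250.0], (-1, -1, 95): [381.0, 243.0], (-1, 1, 0): [365.0, 250.0], (-1, 1, 95): [373.0, 243.0], (1, -1, 0): [371.0, 193.0], (1, -1, 95): [379.0, 182.0], (1, 1, 0): [364.0, 193.0], (1, 1, 95): [371.0, 182.0]}
```

View pics/l6.png

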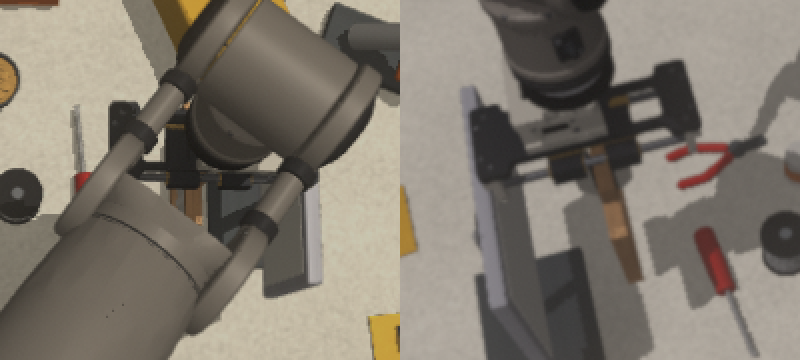

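The filter hangs upright in front of the panel. Its lower corner at scene pixel (180,259) matches the prediction, the wrist force is only its weight, and the small things look unmoved. Handing in.

```bash
python3 -c "
from plant import bot
print(bot.close_job())"
```

```text
the job is handed in; nothing more can be done
None
```

I handed the job in after about 18.5 s, with the flap open past upright and the filter held at 30 N, upright and centred about 100 mm in front of the lit panel; the hand-in returned no verdict.

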